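# Point-and-check before starting the sharpening grinder

### The arm

A 7-joint arm with a two-finger parallel gripper is mounted at the origin on the work surface. World frame = base frame: x ahead of the robot, y to its left, z up, the work surface at z = 0. Lengths are in mm, angles in rad, forces in N, time in s.
With the tool pointing down it reaches from about 400 to 875 mm from the base axis. Payload 4.4 kg.
Tool frame: the origin (TCP) lies at the very end of the fingers, on their centre line; the grasp point (between the pads) lies 19 mm behind it (ctrl.grip_point_offset is the distance from the TCP to the grasp point, in mm); z points along the fingers, y is the line along which they close (so a half turn about z gives the same grasp; the last joint's range is limited). The gripper opens to 85 mm and grips with 20 to 120 N. Pads are 22 mm wide; open, the fingers measure 114 mm over their backs; the gripper's body (76 mm by 85 mm) begins 54 mm behind the grasp point. The pads swing forward as they close: fully open they stand 13 mm farther back than shut.
Start: joints at [-1.22, 0.628, 0.038, 1.517, -0.027, 0.996, -0.02], TCP at [263.122, 594.377, 231.313] pointing down, gripper open.
Joint ranges: [-3.06, 3.06], [-0.37, 2.12], [-1.25, 1.32], [0.18, 2.47], [-1.1, 4.24], [0.23, 1.98], [-2.94, 2.94]. Speed limits (rad/s): [2.57, 2.57, 3.14, 3.14, 3.14, 3.14, 3.14].

### API

Orientations are given as [roll, pitch, yaw] about the fixed x, y, z axes, in that order (R = Rz(yaw) Ry(pitch) Rx(roll)).
In Python, from cell import ctrl gives the robot as it stands.
- The arm moves only by the tool jog_arm, never from a script. Its argument "increments" is one flat list of numbers, 7 for each row, row after row: the finger opening in cm, from 0 to 8.54, then the shift along the tool's x, y, z in cm, then the turn, a rotation vector about the tool's x, y, z in degrees. In form: [fingers, x, y, z, rx, ry, rz, fingers, x, y, z, rx, ry, rz, ...]. A call has 1 to 20 rows; each row is the pose to reach, as a shift and turn from the pose commanded when the call began, along the tool's axes at that moment; what a row does not reach only later rows make up. A row lasts 1/10 s, in which the tool goes at most 50 mm and 8.59 degrees, less where a joint would pass 70% of its speed; a pose out of reach is approached as far as the arm can. A call with a gripper value outside its range is refused whole. The fingers move at their own pace and stop on an object; the grip force is fixed at half the most. Time passes only in rows, so rows that repeat a pose let the fingers close. It gives the time, the measured TCP pose, the force, the opening and the grip force at its end, in the units of the state.
- ctrl.read_state(): the state, without advancing time (a new reading comes with each control period).
- ctrl.get_image(name): name is "side" or "top" or "wrist"; returns the picture (384x512x3 uint8, red, green, blue); there is no depth.
- ctrl.camera_params(name): a dict with "fx", "fy", "cx", "cy" (pixels), "extrinsics" (4x4, takes a point from world to camera coordinates). Camera axes: x right, y down, z forward; pixel columns grow to the right and rows downward; lengths in mm; the calibration is good to about 2 mm. A picture is of the moment at which its call begins: read the wrist's pose just before it. camera_params takes no time and is no camera call; for the wrist camera it gives the pose at the moment of the call.
- ctrl.finish_job(): hands the job in; it is judged then, once.
The state is a dict: "clock": time; "qpos": joint angles; "qd": joint speeds; "tau": joint torques, N m; "eef_pos": TCP position; "tool_rot": TCP orientation; "force": force on the tool from outside, world axes, zero at the start; "torque": the same for the moment, N m; "width": finger opening in mm; "gripper_force": force on a finger pad.
Only numpy, scipy, OpenCV 4.12 (cv2) and the standard library are available. Lean on these libraries where they do the work, as an engineer would, in place of code of your own. Each camera call takes 0.05 s, during which the arm holds its last target. There are 200 camera calls.

### The job

Make the point-and-check before sharpening. Hold the fingertips a few centimetres above the top of the grey stone wheel for two seconds, then likewise for two seconds above the middle of the red-handled gouge's handle, touching neither, and then push the green lever all the way over, away from the robot, to start the grinder. Do not point at the other wheel or the other gouges, pick nothing up, leave the yellow lever and everything else as it is, and finish clear of everything.

Things in the scene. Friction and masses are not known exactly. Their poses are not given: they have to be found in the camera images.
- stone_top (a point): topmost point, mid-width, of the grey stone grinding wheel (150 diameter, 34 wide, upright, axle level along the grinder's own y) at one end of the blue bench grinder; 220 above the work surface. Which end it is on varies
- hone_top (a point): the same point of the reddish-brown leather honing wheel, same size, at the other end of the grinder's shaft, 240 from the stone; not to be pointed at or touched
- grinder: blue bench grinder, fixed; origin under the middle of its foot, z up, shaft along its y. The motor is 112 in diameter, 170 long, its axis 145 up; a wheel sits 120 to each side (+y and -y); a steel tool-rest bar 94 to its -x side, 85 to 94 up, 240 long. Reaches 201 up apart from the wheels, which reach 220
- red_gouge_grip (a point): loose carving gouge lying flat on the mat, red-painted handle 110 long, 24 wide, 22 high with a brass ferrule and an 80 long steel blade (169 long in all; the blade points roughly to the robot, -x). This point: middle of the top of the handle, 26 above the work surface
- pale_gouge_grip (a point): loose carving gouge lying flat on the mat, pale wooden handle 110 long, 24 wide, 22 high with a brass ferrule and an 80 long steel blade (169 long in all; the blade points roughly to the robot, -x). This point: middle of the top of the handle; not to be pointed at or touched
- dark_gouge_grip (a point): loose carving gouge lying flat on the mat, dark brown wooden handle 110 long, 24 wide, 22 high with a brass ferrule and an 80 long steel blade (169 long in all; the blade points roughly to the robot, -x). This point: middle of the top of the handle; not to be pointed at or touched
- green_lever (a joint): angle of the green-balled toggle lever, 0 = leaning 0.5 rad towards the robot (off), 1.0 = its stop, leaning 0.5 rad away (on). It turns about an axis along the panel's y, 34 above the work surface and 70 from the ball's centre; it stays where it is left and takes about 1 N at the ball. At the start between 0 and 0.12
- green_lever_tip (a point): centre of the green ball (26 diameter) at the top of that lever's 10 thick steel rod; 95 above the work surface at either end of its swing, 104 midway; moves 67 level along the panel's +x over the whole swing
- yellow_lever (a joint): angle of the yellow-balled lever (for the lathe), same build, 80 beside the green one; must stay where it is. The two may be in either order
- yellow_lever_tip (a point): centre of the yellow ball
- panel: dark steel switch panel, fixed, 100 x 180 x 12, origin under its middle; its +x points away from the robot, the way the levers are pushed. The levers' grey blocks (70 x 50, top 37 above the work surface) stand on it 40 to each side (+y and -y) with their axes over the panel's y axis
- mat: black rubber mat, fixed, 230 x 260 x 4, under the gouges, origin under its middle; the gouges lie side by side about 85 apart
- goblet: loose solid turned goblet, 130 high, 64 diameter, origin under its foot
- bowl: loose dark wooden bowl, 130 diameter, 50 high, origin under its foot
- egg_box: loose egg-shaped wooden box, 80 diameter, 100 high, origin under its foot
- wax: loose amber jar of wax with a black cap, 68 diameter, 70 high, origin under its foot
- cup: loose pale wooden cup, 68 diameter, 75 high, origin under its foot
- stone: the grey stone wheel, origin at its centre, 75 below its top
- hone: the leather honing wheel, origin at its centre
- red_gouge: red gouge: origin under the middle of its handle, x along the handle away from the blade
- pale_gouge: pale gouge: origin under the middle of its handle, x along the handle away from the blade
- dark_gouge: dark gouge: origin under the middle of its handle, x along the handle away from the blade

How it is judged (in metres and radians):
On the way, in this order (a step that is already met when the one before it is completed fails the run):
1. the fingertips dwell just above the top of the grey stone wheel (horizontal distance between the grasp point and stone_top below 0.035 m and z of the grasp point in the frame of stone_top between 0.01 and 0.09 m), for 1.2 s.
2. the fingertips dwell just above the middle of the red gouge's handle (horizontal distance between the grasp point and red_gouge_grip below 0.035 m and z of the grasp point in the frame of red_gouge_grip between 0.01 and 0.09 m), for 1.2 s.
3. the green lever is pushed over (value of joint green_lever above 0.85 rad), for 0.2 s.
At the end, for the whole second after the job is handed in: the green lever stands over at 0.85 to 1.0 rad, the yellow lever still below 0.25 rad, every gouge within 10 mm and every other loose thing within 20 mm of where it began. Pointing means the grasp point within 35 mm sideways of the named point and 10 to 90 mm above it for 1.2 s without contact (value of joint green_lever above 0.85 rad and value of joint yellow_lever below 0.25 rad and distance of each of red_gouge_grip, pale_gouge_grip, dark_gouge_grip from where it was at the start of the episode below 0.01 m and distance of each of goblet, bowl, egg_box, wax, cup from where it was at the start of the episode below 0.02 m); the robot touches nothing.
It fails at once if a wheel is touched (contact force between any of the fingers, the arm and stone above 0.5 N or contact force between any of the fingers, the arm and hone above 0.5 N).
It fails at once if a gouge is touched, moved or lifted (contact force between any of the fingers, the arm and red_gouge above 0.5 N or contact force between any of the fingers, the arm and pale_gouge above 0.5 N or contact force between any of the fingers, the arm and dark_gouge above 0.5 N or distance of any of red_gouge_grip, pale_gouge_grip, dark_gouge_grip from where it was at the start of the episode above 0.01 m).
It fails at once if the other wheel or another gouge is pointed at (grasp point within 30 mm sideways and 60 mm above it) ((horizontal distance between the grasp point and hone_top below 0.03 m and z of the grasp point in the frame of hone_top between 0.01 and 0.06 m) or (horizontal distance between the grasp point and pale_gouge_grip below 0.03 m and z of the grasp point in the frame of pale_gouge_grip between 0.01 and 0.06 m) or (horizontal distance between the grasp point and dark_gouge_grip below 0.03 m and z of the grasp point in the frame of dark_gouge_grip between 0.01 and 0.06 m)).
It fails at once if the yellow lever is moved (value of joint yellow_lever above 0.25 rad).
It fails at once if a bystander is moved or lifted (distance of any of goblet, bowl, egg_box, wax, cup from where it was at the start of the episode above 0.02 m).
It also fails if it takes over 54 s, if anything falls off the work surface, if the arm or the gripper's body presses on something with over 40 N, if the wrist force passes 120 N, or if a joint passes its speed limit or range.

## Working session

There is one attempt and no reset: what is moved stays moved. The work goes in short steps, Python scripts to look and compute and a tool call to move; the robot and the scene stay as the last step left them, time stands still between calls to the robot, and variables do not carry over. Pictures are saved under pics/ and viewed, at most 10 in all, crops included, and the job is handed in when it is done.

Besides the shell and the picture viewer there is one more tool, called after "Call:" as name(argument=value, ...) on one line, values as JSON. jog_arm: Moves the arm, as the interface text tells. Its arguments: {"type":"object","properties":{"increments":{"type":"array","items":{"type":"number"}}},"required":["increments"]}

```bash
mkdir -p pics
python3 - <<'E'
from cell import ctrl
import cv2
s=ctrl.read_state();print(s)
for n in("top","side"):
    p=ctrl.camera_params(n);print(n,p)
    im=ctrl.get_image(n);cv2.imwrite(f"pics/{n}.png",cv2.resize(im[:,:,::-1],(768,576),interpolation=cv2.INTER_CUBIC))
    cv2.imwrite(f"{n}_raw.png",im[:,:,::-1])
E
```

```text
{'clock': 0.0, 'qpos': array([-1.21982948,  0.62933011,  0.03843427,  1.51837578, -0.02697258,
        0.99633001, -0.02000195]), 'qd': array([-0.00010126,  0.00247188,  0.00072543, -0.00086377, -0.00040351,
       -0.00042676, -0.00116259]), 'tau': array([-6.42946106e-04, -5.63416672e+01,  1.22619331e+00, -1.93453538e+01,
        1.09924268e-02,  1.04426805e-02, -2.11719384e-05]), 'eef_pos': array([262.84241591, 593.78743334, 230.39687196]), 'tool_rot': array([-3.13966772e+00,  4.34791140e-05,  2.72484486e+00]), 'force': array([-0.11831304, -0.10347746,  1.00823356]), 'torque': array([-0.02113463,  0.01907718,  0.0056892 ]), 'gripper_force': 0.0, 'width': 85.50201384796263}
top {'fx': 415.23674134011304, 'fy': 415.23674134011304, 'cx': 259.3968226590715, 'cy': 192.34056746789665, 'extrinsics': array([[ 3.03471364e-02, -9.99482453e-01, -1.06713368e-02,
        -7.08370293e+01],
       [-9.83090114e-01, -2.79170990e-02, -1.80981942e-01,
         5.96487473e+02],
       [ 1.80590362e-01,  1.59831694e-02, -9.83428523e-01,
         1.29598982e+03],
       [ 0.00000000e+00,  0.00000000e+00,  0.00000000e+00,
         1.00000000e+00]])}
side {'fx': 364.4379030743006, 'fy': 364.4379030743006, 'cx': 258.8040938889186, 'cy': 190.0420832028939, 'extrinsics': array([[ 8.35364637e-01, -5.49498069e-01, -1.47578977e-02,
        -4.84519148e+02],
       [-2.72921657e-01, -3.91300651e-01, -8.78861519e-01,
         2.58121443e+02],
       [ 4.77157933e-01,  7.38197584e-01, -4.76848650e-01,
         9.19209751e+02],
       [ 0.00000000e+00,  0.00000000e+00,  0.00000000e+00,
         1.00000000e+00]])}
```

View pics/top.png

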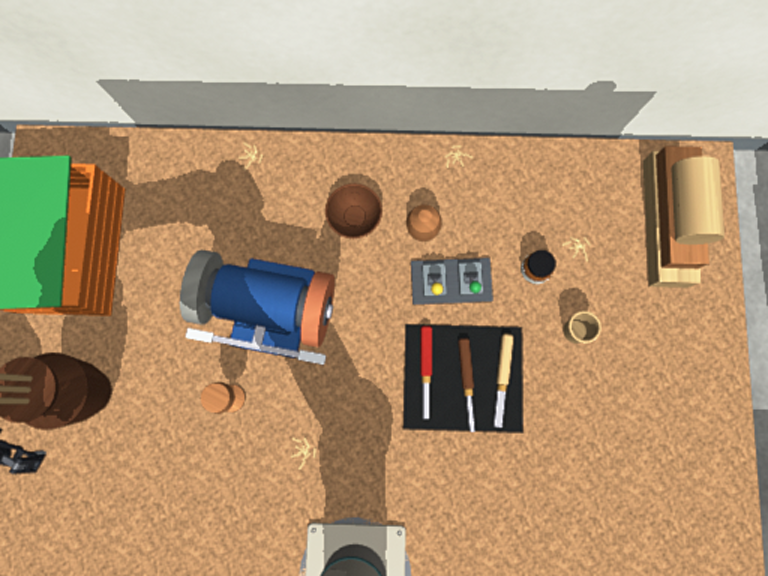

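View pics/side.png

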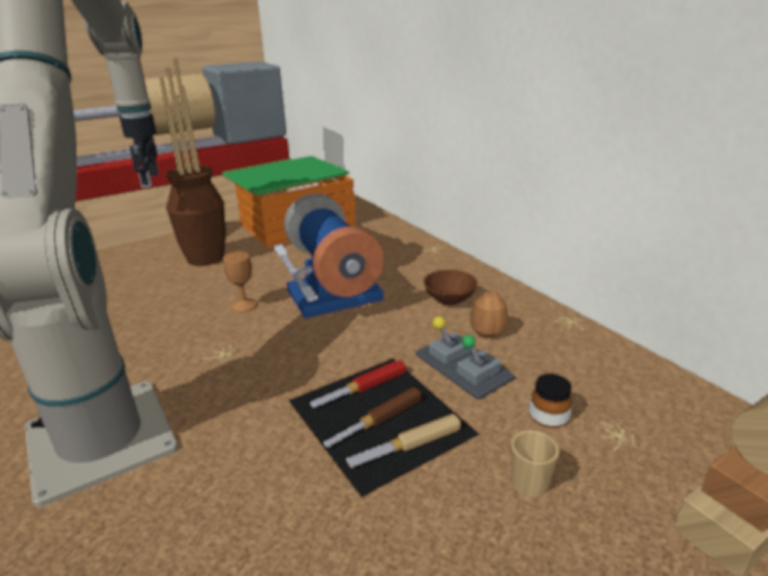

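The top view (768 px scale) shows the stone wheel at about (203,287), the hone at (318,310) and the tool-rest bar from (187,335) to (325,358). The red handle is at (427,354), the green ball at (475,287) and the yellow ball at (437,288). The side view agrees, with the green ball at (469,341), the yellow ball at (439,322) and the red handle at (382,376).

```bash
cat > h.py <<'E'
import numpy as np,cv2
from cell import ctrl
from scipy.optimize import least_squares
P={n:ctrl.camera_params(n) for n in("top","side")}
def proj(n,X):
    p=P[n];c=np.atleast_2d(X)@p["extrinsics"][:3,:3].T+p["extrinsics"][:3,3]
    return np.c_[p["fx"]*c[:,0]/c[:,2]+p["cx"],p["fy"]*c[:,1]/c[:,2]+p["cy"]]
def ray(n,uv,z):
    p=P[n];E=p["extrinsics"];R=E[:3,:3];o=-R.T@E[:3,3]
    d=R.T@np.array([(uv[0]-p["cx"])/p["fx"],(uv[1]-p["cy"])/p["fy"],1]);return o+d*(z-o[2])/d[2]
def tri(a,b):
    f=lambda X:np.r_[proj("top",X)[0]-a,proj("side",X)[0]-b]
    r=least_squares(f,[600,0,80],x_scale=100);return r.x,np.abs(r.fun).max()
def blob(n,lo,hi,box):
    im=cv2.imread(f"{n}_raw.png");m=cv2.inRange(cv2.cvtColor(im,cv2.COLOR_BGR2HSV),lo,hi)
    x0,y0,x1,y1=[int(v/1.5) for v in box];k=np.zeros_like(m);k[y0:y1,x0:x1]=m[y0:y1,x0:x1]
    ys,xs=np.nonzero(k);return np.array([(xs.min()+xs.max())/2,(ys.min()+ys.max())/2]),np.c_[xs,ys]
E
python3 - <<'E'
from h import *
G=((45,120,40),(80,255,255));Y=((22,150,90),(34,255,255))
for nm,c,bt,bs in(("green",G,(455,265,495,305),(450,325,490,360)),("yellow",Y,(420,270,455,305),(425,310,450,335))):
    a,pa=blob("top",*c,bt);b,pb=blob("side",*c,bs);print(nm,a*1.5,len(pa),b*1.5,len(pb),*tri(a,b),ray("top",a,95))
R=((0,180,60),(4,255,255))
a,pa=blob("top",*R,(415,320,440,395));print("red",a*1.5,len(pa),ray("top",a,22),"ends",ray("top",(pa[:,0].mean(),pa[:,1].min()),20),ray("top",(pa[:,0].mean(),pa[:,1].max()),20))
b,pb=blob("side",*R,(340,355,415,400));print(b*1.5,len(pb),ray("side",pb.mean(0),18))
for q in((413,260),(491,258),(492,303),(413,304)):print("panel",ray("top",np.array(q)/1.5,12))
for q in((188,329),(186,338),(326,355),(323,362)):print("bar",ray("top",np.array(q)/1.5,94))
# fit grinder: bar ends (top of bar, centre) in top view
e1=ray("top",np.array((187,333.5))/1.5,94)[:2];e2=ray("top",np.array((324.5,358.5))/1.5,94)[:2]
d=e1-e2;L=np.hypot(*d);yv=d/L;xv=np.array([yv[1],-yv[0]]);o=(e1+e2)/2+94*xv
print("bar len",L,"yaw",np.arctan2(xv[1],xv[0]),"origin",o)
for n in("top","side"):
    im=cv2.resize(cv2.imread(f"{n}_raw.png"),None,fx=2,fy=2,interpolation=cv2.INTER_CUBIC)
    t=np.linspace(0,2*np.pi,60)
    for s,col in((1,(0,255,255)),(-1,(0,255,0))):
        for w in(-17,17):
            c=o+yv*(s*120+w);X=np.c_[c+75*np.cos(t)[:,None]*xv,145+75*np.sin(t)]
            cv2.polylines(im,[np.int32(proj(n,X)*2)],True,col,1)
        X=np.r_[o+yv*s*120,220];print(n,s,X);cv2.circle(im,tuple(np.int32(proj(n,X)[0]*2)),3,(255,255,255),-1)
    im=im[300:500,220:480] if n=="top" else im[220:430,330:540]
    cv2.imwrite(f"o_{n}.png",cv2.resize(im,(400,380)))
cv2.imwrite("pics/ov.png",np.hstack([cv2.imread("o_top.png"),cv2.imread("o_side.png")]))
E
```

```text
green [474.75 286.5 ] 43 [467.25 341.25] 49 [ 599.63447379 -233.16766482   95.89435296] 0.11798596774571024 [ 600.1828607  -233.52600997   95.        ]
yellow [436.5 288. ] 42 [438.   321.75] 55 [ 594.38785879 -153.34494794   97.70677491] 0.06142687671291469 [ 594.70533965 -153.39566332   95.        ]
red [425.25 350.25] 233 [ 469.72499506 -135.6575609    22.        ] ends [ 524.24057168 -136.0184515    20.        ] [ 416.40134377 -138.14049008   20.        ]
[379.5  375.75] 314 [ 469.17201336 -140.4328986    18.        ]
panel [ 672.87983148 -104.48508989   12.        ]
panel [ 682.39398348 -279.93635633   12.        ]
panel [ 579.79500747 -282.23634527   12.        ]
panel [ 572.51555063 -106.83501447   12.        ]
bar [493.29085492 362.52758238  94.        ]
bar [474.40785477 365.02618998  94.        ]
bar [447.80400545  72.01473156  94.        ]
bar [433.25660258  77.49859226  94.        ]
bar len 292.2467480416326 yaw -0.14875832225297175 origin [555.14195109 205.33717462]
top 1 [572.927185   324.01187898 220.        ]
top -1 [537.35671718  86.66247026 220.        ]
side 1 [572.927185   324.01187898 220.        ]
side -1 [537.35671718  86.66247026 220.        ]
```

View pics/ov.png

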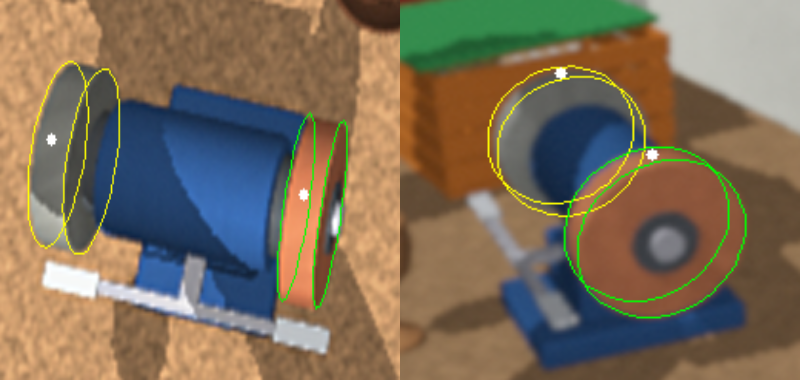

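The overlay puts the stone top dot, (50,140) in the left panel, on the middle of the grey rim. Bar and wheels agree to within about 10 mm, well inside the 35 mm tolerance. Next I check the vase's position against the first path.

Run:
```python
from h import *
print("vase base side",ray("side",np.array((208,262))/1.5,0))
b=ray("side",np.array((208,258))/1.5,0)
for z in(200,250,300,400,500):
    X=np.array([b[0],b[1],z]);print(z,proj("side",X)*1.5,proj("top",X)*1.5)
print("tcp",proj("side",[263,594,230])*1.5,proj("top",[263,594,230])*1.5)
for q in((8,378),(28,378),(28,408)):print([ray("top",np.array(q)/1.5,z).round() for z in(250,400)])
```

```text
vase base side [359.30903895 572.17449478   0.        ]
200 [[194.94803041 189.49823144]] [[ 39.63756734 385.28632175]]
250 [[191.41043171 170.93154956]] [[ 24.08196996 384.50684993]]
300 [[187.75170765 151.72915511]] [[  7.10574166 383.65619205]]
400 [[180.04511769 111.28199974]] [[-31.96528842 381.69839087]]
500 [[171.77199366  67.86145515]] [[-79.76748865 379.30308151]]
tcp [[151.55077024 186.26899189]] [[ 24.81882244 443.13486528]]
[array([378., 629., 250.]), array([375., 535., 400.])]
[array([379., 592., 250.]), array([376., 504., 400.])]
[array([326., 585., 250.]), array([330., 498., 400.])]
```

Call:
jog_arm(increments=[0,-1.5,-3.5,-1,0,0,0,0,-3,-7,-2,0,0,7,0,-4.5,-10.5,-3,0,0,14,0,-6,-14,-4,0,0,21,0,-7.9,-17.7,-5,0,0,28,0,-7.9,-17.7,-6,0,0,35,0,-7.9,-17.7,-6,0,0,42,0,-7.9,-17.7,-6,0,0,49,0,-7.9,-17.7,-6,0,0,56,0,-7.9,-17.7,-6,0,0,63,0,-7.9,-17.7,-6,0,0,63,0,-7.9,-17.7,-6,0,0,63,0,-7.9,-17.7,-6,0,0,63])

```text
clock: 1.4
eef_pos: [263.6, 400.5, 291.2]
tool_rot: [-3.141, 0.0, 1.627]
force: [0.3, 0.1, -0.3]
width: 0.3
gripper_force: 0.0
```

Call:
jog_arm(increments=[0,-1,0,0,0,0,0,0,-2,3,0,0,0,0,0,-3,7,0,0,0,0,0,-4,11,0,0,0,0,0,-5,15,0,0,0,0,0,-6,19,0,0,0,0,0,-7,23,0,0,0,0,0,-8,26,0,0,0,0,0,-9,29,0,0,0,0,0,-9.4,30.5,0,0,0,0,0,-9.4,30.5,1,0,0,0,0,-9.4,30.5,2,0,0,0,0,-9.4,30.5,3,0,0,0,0,-9.4,30.5,3,0,0,0,0,-9.4,30.5,3,0,0,0])

```text
clock: 2.9
eef_pos: [572.4, 323.9, 261.0]
tool_rot: [-3.141, 0.0, 1.627]
force: [-0.4, -0.1, 0.1]
width: 0.2
gripper_force: 0.0
```

Run:
```python
from h import *
ims=[]
for n,(x0,y0) in(("top",(100,140)),("side",(160,60))):
    im=cv2.imread("top_raw.png") if 0 else ctrl.get_image(n)[:,:,::-1]
    ims.append(cv2.resize(im[y0:y0+140,x0:x0+140],(400,400),interpolation=cv2.INTER_CUBIC))
cv2.imwrite("pics/st.png",np.hstack(ims))
```

```text
(no output)
```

View pics/st.png

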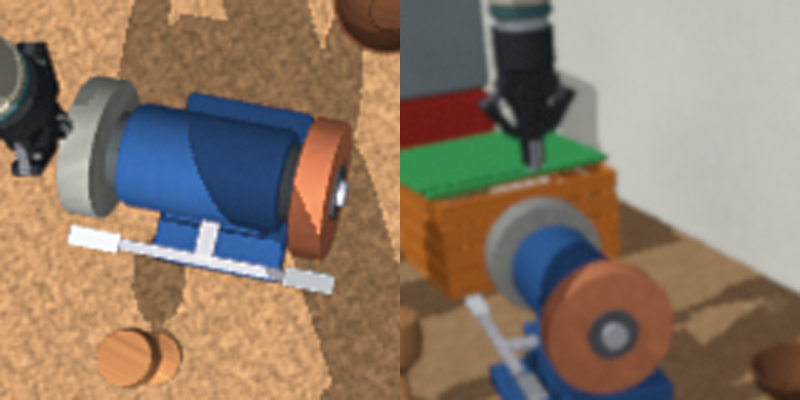

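The fingers hang about 4 cm above the grey rim: in the top panel the tip is at (70,125) with the rim top at (78,134), and in the side panel (535,165) sits above (545,200). I'll dwell here.

Call:
jog_arm(increments=[0,0,0,0,0,0,0,0,0,0,0,0,0,0,0,0,0,0,0,0,0,0,0,0,0,0,0,0,0,0,0,0,0,0,0,0,0,0,0,0,0,0,0,0,0,0,0,0,0,0,0,0,0,0,0,0,0,0,0,0,0,0,0,0,0,0,0,0,0,0,0,0,0,0,0,0,0,0,0,0,0,0,0,0,0,0,0,0,0,0,0,0,0,0,0,0,0,0,0,0,0,0,0,0,0,0,0,0,0,0,0,0,0,0,0,0,0,0,0,0,0,0,0,0,0,0,0,0,0,0,0,0,0,0,0,0,0,0,0,0])

```text
clock: 5.0
eef_pos: [573.4, 323.3, 261.3]
tool_rot: [-3.142, -0.0, 1.625]
force: [-0.9, -0.2, -0.3]
width: -0.0
gripper_force: 0.0
```

Call:
jog_arm(increments=[0,0,0,-3,0,0,0,0,0,0,-6,0,0,0,0,0,0,-9,0,0,0,0,-4,-1,-9,0,0,0,0,-8,-2,-9,0,0,0,0,-12,-3,-9,0,0,0,0,-16,-4.5,-9,0,0,0,0,-20,-5.5,-9,0,0,0,0,-24,-7,-9,0,0,0,0,-28,-8,-9,0,0,0,0,-32,-9,-9,0,0,0,0,-36,-10,-9,0,0,0,0,-40,-11.5,-9,0,0,0,0,-43,-12.5,-9,0,0,0,0,-45.4,-12.9,-9,0,0,0,0,-45.4,-12.9,-6,0,0,0,0,-45.4,-12.9,-2,0,0,0,0,-45.4,-12.9,2,0,0,0,0,-45.4,-12.9,6,0,0,0,0,-45.4,-12.9,9,0,0,0])

```text
clock: 7.0
eef_pos: [468.5, -136.8, 169.4]
tool_rot: [-3.14, -0.0, 1.625]
force: [1.3, -0.4, -0.2]
width: 0.2
gripper_force: 0.0
```

Down 10.6 cm, slowing near the end.

Call:
jog_arm(increments=[0,0,0,3,0,0,0,0,0,0,6,0,0,0,0,0,0,8,0,0,0,0,0,0,9,0,0,0,0,0,0,10,0,0,0,0,0,0,10.6,0,0,0,0,0,0,10.6,0,0,0])

```text
clock: 7.7
eef_pos: [469.3, -137.1, 65.2]
tool_rot: [-3.142, -0.0, 1.625]
force: [-0.7, 0.1, -0.5]
width: 0.4
gripper_force: 0.0
```

Run:
```python
from h import *
ims=[]
for n,(x0,y0) in(("top",(250,160)),("side",(190,190))):
    im=ctrl.get_image(n)[:,:,::-1]
    ims.append(cv2.resize(im[y0:y0+140,x0:x0+140],(400,400),interpolation=cv2.INTER_CUBIC))
cv2.imwrite("pics/rd.png",np.hstack(ims))
```

```text
(no output)
```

View pics/rd.png

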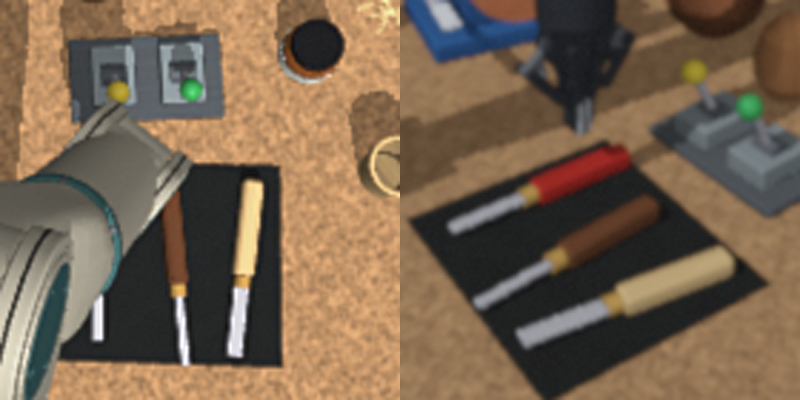

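Call:
jog_arm(increments=[0,0,0,0,0,0,0,0,0,0,0,0,0,0,0,0,0,0,0,0,0,0,0,0,0,0,0,0,0,0,0,0,0,0,0,0,0,0,0,0,0,0,0,0,0,0,0,0,0,0,0,0,0,0,0,0,0,0,0,0,0,0,0,0,0,0,0,0,0,0,0,0,0,0,0,0,0,0,0,0,0,0,0,0,0,0,0,0,0,0,0,0,0,0,0,0,0,0,0,0,0,0,0,0,0,0,0,0,0,0,0,0,0,0,0,0,0,0,0,0,0,0,0,0,0,0,0,0,0,0,0,0,0,0,0,0,0,0,0,0])

```text
clock: 9.8
eef_pos: [469.3, -137.1, 65.3]
tool_rot: [3.142, 0.0, 1.625]
force: [0.5, -0.3, 0.7]
width: -0.2
gripper_force: 0.0
```

The fingertips were above the red handle's middle: tip at (583,130) and handle at (585,172) in the side panel. The dwell is done. Next: up, over, and down to the robot side of the green ball.

Call:
jog_arm(increments=[0,0,0,-3,0,0,0,0,0,0,-6,0,0,0,0,0,0,-10,0,0,0,0,-3,2,-10,0,0,0,0,-6,4,-10,0,0,0,0,-9,6,-10,0,0,0,0,-10.3,7,-10,0,0,0,0,-10.3,7,-10,0,0,0,0,-10.3,7,-7,0,0,0,0,-10.3,7,-4,0,0,0,0,-10.3,7,-1.3,0,0,0,0,-10.3,7,-1.3,0,0,0,0,-10.3,7,-1.3,0,0,0])

```text
clock: 11.1
eef_pos: [544.2, -235.4, 78.4]
tool_rot: [-3.14, -0.001, 1.626]
force: [0.1, 0.1, 0.9]
width: -0.2
gripper_force: 0.0
```

Run:
```python
from h import *
print(ctrl.read_state()["eef_pos"])
ims=[]
for n,(x0,y0) in(("top",(250,130)),("side",(230,160))):
    im=ctrl.get_image(n)[:,:,::-1]
    ims.append(cv2.resize(im[y0:y0+120,x0:x0+120],(400,400),interpolation=cv2.INTER_CUBIC))
cv2.imwrite("pics/lv.png",np.hstack(ims))
```

```text
[ 544.19768976 -235.42879306   78.44767431]
```

View pics/lv.png

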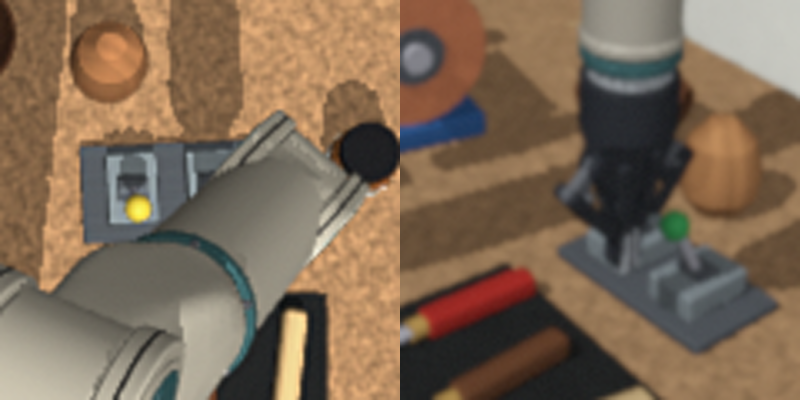

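The side view shows the fingers on the robot side of the green ball at (675,225), with the knuckles above it. Now I push along tool y.

Call:
jog_arm(increments=[0,0,1,0,0,0,0,0,0,2,0,0,0,0,0,0,2.7,0,0,0,0,0,0,3.3,0,0,0,0,0,0,3.9,0,0,0,0,0,0,4.5,0,0,0,0,0,0,5.1,0,0,0,0,0,0,5.7,0,0,0,0,0,0,6.3,0,0,0,0,0,0,6.9,0,0,0,0,0,0,7.5,0,0,0,0,0,0,8,0,0,0,0,0,0,8.5,0,0,0,0,0,0,9,0,0,0,0,0,0,9,0,0,0,0])

```text
clock: 12.7
eef_pos: [635.5, -231.0, 78.2]
tool_rot: [3.141, 0.0, 1.626]
force: [-0.1, 0.6, -0.1]
width: -0.1
gripper_force: 0.0
```

Run:
```python
from h import *
s=ctrl.read_state();print(s["eef_pos"],s["force"])
im=ctrl.get_image("side")[160:280,230:350,::-1]
cv2.imwrite("pics/lv2.png",cv2.resize(im,(480,480),interpolation=cv2.INTER_CUBIC))
```

```text
[ 635.5379147  -230.9863088    78.15559466] [-0.13527289  0.58763235 -0.0986277 ]
```

View pics/lv2.png

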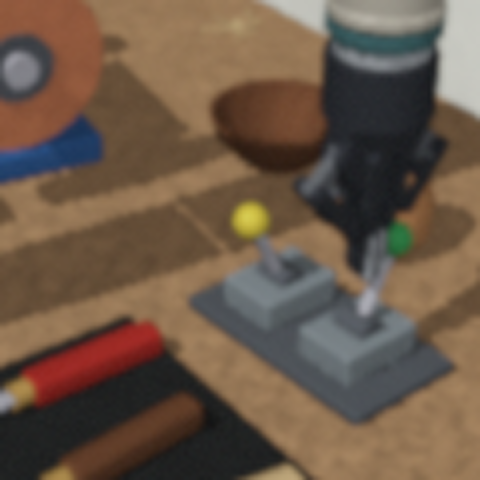

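The lever has gone past upright with the ball at (400,238), and yellow hasn't moved. I'll push a little farther in small steps, until a force shows.

Call:
jog_arm(increments=[0,0,0.2,0,0,0,0,0,0,0.4,0,0,0,0,0,0,0.6,0,0,0,0,0,0,0.6,0,0,0,0,0,0,0.6,0,0,0,0])

```text
clock: 13.25
eef_pos: [639.5, -231.0, 78.1]
tool_rot: [-3.14, -0.0, 1.625]
force: [-4.9, -0.2, 0.7]
width: -0.0
gripper_force: 2.2
```

Run:
```python
from h import *
s=ctrl.read_state();print(s["eef_pos"],s["force"])
im=ctrl.get_image("side")[:,:,::-1];cv2.imwrite("side_raw.png",im)
a,p=blob("side",(45,120,40),(80,255,255),(480,310,520,350));print(a,p.mean(0),len(p),ray("side",a,95),ray("side",p.mean(0),95))
for t in(.8,.9,1.0):print(t,proj("side",[633.5+70*np.sin(t-.5),-231.5,34+70*np.cos(t-.5)]))
```

```text
[ 639.49833764 -230.9996229    78.09259534] [-4.88881231 -0.21872777  0.65056289]
[330. 219.] [329.89285714 219.28571429] 28 [ 670.40970482 -229.3508589    95.        ] [ 669.15081057 -230.26401239   95.        ]
0.8 [[326.36819755 219.38529902]]
0.9 [[328.06469533 219.37458751]]
1.0 [[329.65684255 219.58747549]]
```

The lever is at its stop: the force is 5 N and the ball is at x≈669, which is about 1.0 rad. I back off and rise clear.

Call:
jog_arm(increments=[0,0,0,0,0,0,0,0,0,0,0,0,0,0,0,0,-1,0,0,0,0,0,0,-2.5,0,0,0,0,0,0,-4,0,0,0,0,0,0,-6,0,0,0,0,0,0,-8,0,0,0,0,0,0,-8,-4,0,0,0,0,0,-8,-8,0,0,0,0,0,-8,-12,0,0,0,0,0,-8,-16,0,0,0,0,0,-8,-20,0,0,0,0,0,-8,-20,0,0,0,0,0,-8,-20,0,0,0,0,0,-8,-20,0,0,0])

```text
clock: 14.8
eef_pos: [560.5, -234.6, 277.4]
tool_rot: [-3.141, -0.001, 1.626]
force: [-0.6, -0.4, -0.4]
width: -0.2
gripper_force: 0.0
```

Run:
```python
from h import *
s=ctrl.read_state();print(s["eef_pos"],s["force"],abs(s["qd"]).max())
im=ctrl.get_image("side")[:,:,::-1];cv2.imwrite("side_raw.png",im)
a,p=blob("side",(45,120,40),(80,255,255),(460,310,520,350));print(a,ray("side",p.mean(0),95))
cv2.imwrite("pics/end.png",cv2.resize(im,(768,576)))
```

```text
[ 560.50563359 -234.62243122  277.41555707] [-0.55491219 -0.35075161 -0.41962386] 0.015838255262064442
[329. 219.] [ 667.6041145  -228.50529242   95.        ]
```

View pics/end.png

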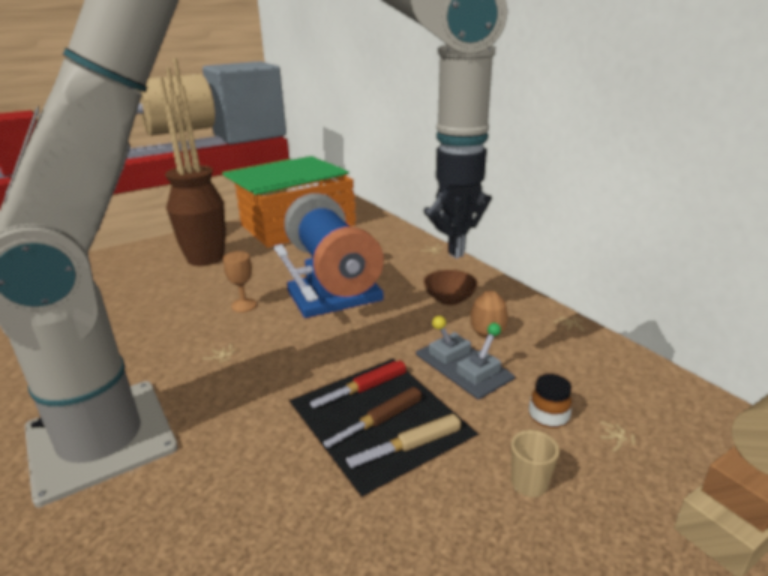

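The green lever is fully over with its ball at (494,329). The yellow ball at (439,322) and everything else are unmoved, and the arm is clear.

```bash
python3 -c "
from cell import ctrl
print(ctrl.finish_job())"
```

```text
the job is handed in; nothing more can be done
None
```

I pointed at the stone wheel and the red gouge for about two seconds each, pushed the green lever to its stop, and handed the job in with nothing else seen to move; no verdict came back.

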